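# Spin-check a plate turntable and park it on its index

## Task

Flick the turntable's wheel with a fingertip, for instance against one of its black pegs, so that it spins freely, either way round, and let the red mark run past the green index plate at least once with nothing touching the wheel. Then brake the wheel with a fingertip so that it stops with the red mark in front of the green index plate, within the plate's width, and take the finger away. Do not touch the petri dish, and leave everything else on the bench standing where it is.

Things in the scene. Friction and masses are not known exactly. Their poses are not given: they have to be found in the camera images.
- turntable: hand-spun plate turntable bolted to the bench; origin: centre of its underside, on the bench and on the wheel's upright axis. Grey round foot carrying a free wheel: a white disc, radius 112 mm, 8 mm thick, flat top 60 mm above the bench; the top is bare from 62 to 110 mm from the axis. On its own -x side an arm of the foot carries the green index plate
- disc (a joint): angle of the free wheel, rad, unlimited, counts on over whole turns, grows counter-clockwise seen from above; 0 and every whole turn (6.283): red mark at the middle of the green index plate. Runs very lightly: flicked to 5 rad/s it coasts several turns, slowing over 15 s or so; a fingertip pressing its top with a few newtons stops it almost at once
- red_mark (a point): outer end of the red mark, a painted red bar 9 mm wide running radially over the disc's top from 64 to 111 mm from the axis; this point lies on it 108 mm from the axis, on the disc's top; it turns with the wheel
- peg_top (a point): middle of the top of one of four equal black pegs standing on the disc round the dish: 10 mm thick, 36 mm tall (tops 96 mm above the bench), centred 54 mm from the axis, every 90 degrees; this one is 45 degrees counter-clockwise (from above) of the red mark; turns with the wheel
- index_plate (a point): middle of the edge that faces the disc, on top of the green index plate, 117 mm from the axis. The plate is 44 mm wide along the rim, reaches from 117 to 141 mm from the axis, its top level with the disc's; fixed, does not turn
- dish: brown covered petri dish, 81 mm across, 12 mm high at most, lying loose on the middle of the disc between the four pegs. Origin: centre of its underside
- tip_box: loose bystander: closed pipette tip box, clear blue lid, 85 x 112 x 76 mm, standing on the bench. Origin: centre of its underside
- red_bottle: loose bystander: white bottle with red cap, 57 mm across, 107 mm tall, standing on the bench. Origin: centre of its underside
- tall_vial: loose bystander: small vial with dark blue cap, 22 mm across, 78 mm tall, standing on the bench. Origin: centre of its underside
- rack_box: loose bystander: white rack box with clear pink lid, 91 x 96 x 93 mm, standing on the bench. Origin: centre of its underside
- white_bottle: loose bystander: white bottle with white cap, 61 mm across, 126 mm tall, standing on the bench. Origin: centre of its underside
- small_vial: loose bystander: small vial with dark blue cap, 18 mm across, 48 mm tall, standing on the bench. Origin: centre of its underside
Things that resemble listed ones, but are neither listed nor needed, are in the scene too. Of the things like the dish, leave any that is blue; of the rest the larger one is meant.

How it is judged (in metres and radians):
On the way, in this order (a step that is already met when the one before it is completed fails the run):
1. the wheel, untouched, is still turning (over 0.4 rad/s) when the red mark has run past the index plate and 1 rad beyond it ((value of joint disc above 7.2832 rad or value of joint disc below -1 rad) and (velocity of joint disc above 0.4 rad/s or velocity of joint disc below -0.4 rad/s) and contact force between the fingers and turntable below 0.1 N), for 0.1 s.
2. the fingers press on the wheel and it stands still with the red mark in front of the index plate (y of red_mark in the frame of turntable between -0.022 and 0.022 m and x of red_mark in the frame of turntable below -0.09 m and velocity of joint disc between -0.1 and 0.1 rad/s and contact force between the fingers and turntable above 0.3 N), for 0.1 s.
At the end, for the whole second after the job is handed in: the wheel stands still with the red mark's centre line within the green index plate's width (22 mm either side of its middle), braked there by the fingers; the dish still lies between its pegs, within 20 mm of the middle (y of red_mark in the frame of turntable between -0.022 and 0.022 m and x of red_mark in the frame of turntable below -0.09 m and velocity of joint disc between -0.05 and 0.05 rad/s and horizontal distance between dish and turntable below 0.02 m and height (world z) of dish below 0.07 m); the robot touches nothing.
It fails at once if the petri dish is touched by the fingers, lifted or thrown out of the middle (contact force between the fingers and dish above 0.5 N or height (world z) of dish above 0.075 m or horizontal distance between dish and turntable above 0.02 m).
It fails at once if something else on the bench is pushed away, lifted (more than 30 mm) or tipped over (distance of any of tip_box, red_bottle, tall_vial, rack_box, white_bottle, small_vial from where it was at the start of the episode above 0.03 m or angle between any of tip_box, red_bottle, tall_vial, rack_box, white_bottle, small_vial's own z axis and vertical above 0.5 rad).
It also fails if it takes over 50 s, if anything falls off the work surface, if the arm or the gripper's body presses on something with over 40 N, if the wrist force passes 120 N, or if a joint passes its speed limit or range.

## Robot

A 6-joint arm with a two-finger parallel gripper is mounted at the origin on a cart in front of the work surface, level with it; the furniture and walls round the work are solid. World frame = base frame: x ahead of the robot, y to its left, z up, the work surface at z = 0. Lengths are in mm, angles in rad, forces in N, time in s.
With the tool pointing down it reaches from about 275 to 750 mm from the base axis. Payload 10.2 kg.
Tool frame: the origin (TCP) lies midway between the tips of the shut fingers; the grasp point (between the pads) lies 19 mm behind it; z points along the fingers, y is the direction in which the jaws open and shut (so a half turn about z gives the same grasp; the last joint's range is limited). The gripper opens to 85 mm and grips with 20 to 120 N. Pads are 22 mm wide; open, the fingers measure 114 mm over their backs; the gripper's body (76 mm by 85 mm) begins 54 mm behind the grasp point. The pads swing forward as they close: fully open they stand 13 mm farther back than shut.
Start: joints at [-1.473, 0.313, 1.498, -0, 1.331, -0.223], TCP at [165.533, -498.227, 231.294] pointing down, gripper open.
Joint ranges: [-2.94, 2.94], [-0.97, 2.17], [0.19, 2.56], [-1.23, 4.37], [0.02, 3.11], [-2.88, 2.88]. Speed limits (rad/s): [2.39, 2.39, 3.01, 3.14, 3.14, 3.14].

## Interface

Orientations are given as a unit quaternion [w, x, y, z].
In Python, from rig import sense, capture, finish_job, search_frame, trace gives the robot as it stands.
- The arm moves only by the tool arm_command, never from a script. Its argument "steps" is one flat list of numbers, 5 for each row, row after row: the shift along the world's x, y, z in units of 50 mm (1.0 is 50 mm), then the turn about the world's z in units of 5 degrees (1.0 is 5 degrees), then the opening in per cent of the stroke, from 0 (shut) to 100 (fully open). In form: [dx, dy, dz, twist, fingers, dx, dy, dz, twist, fingers, ...]. A call has 1 to 5 rows; each row shifts and turns the commanded pose from where the row before left it; what a row does not reach is not made up. A row lasts 1/8 s, in which the tool goes at most 62.5 mm and 10.7 degrees, less where a joint would pass 70% of its speed; a pose out of reach is approached as far as the arm can. A call is refused whole if a number of a shift passes 1 or a number of a turn 1, either way. A call with a gripper value outside its range is refused whole. The fingers move at their own pace and stop on an object; "grip_force" is the grip in N (left out, the last holds). Time passes only in rows, so rows that do not move let the fingers close. It gives the time, the measured TCP pose, the force and the opening at its end, in the units of the state.
- sense(): the state, without advancing time (a new reading comes with each control period).
- capture(name): name is "side" or "top" or "wrist"; returns a dict with "frame" (420x560x3 uint8, blue, green, red), "fov_y" (degrees; the focal length in pixels is half the picture's height over the tangent of half this angle, whatever the lens; pixels are square), "cx", "cy" (the principal point, pixels), "k1" (the pictures are not rectified: a ray, as slopes to the right and down, at radius r is drawn at 1 + k1 r^2 times it, then the intrinsics apply), "extrinsics" (4x4, takes a point from world to camera coordinates). Camera axes: x right, y down, z forward; pixel columns grow to the right and rows downward; lengths in mm; the calibration is good to about 2 mm. A picture is of the moment at which its call begins. There is no depth.
- finish_job(): hands the job in, once; it reports no verdict.
Trained networks look in a picture, given as the dict that the camera call returned (one of the last four; its "shot" number tells which), for a name from the list of things; names that differ only in an ending like _2 or _b are one class to them, and where a whole thing is asked for, a point or a joint stands for the part that bears it (a point fixed in the world has none). Each returns a list of dicts, best first, with "score" (0 to 1); they miss things now and then, are a little off and sometimes report something else, mostly with a low value. They report only what shows in the picture. A call takes as long as a camera call. They do not tell look-alikes from the thing itself.
- search_frame(picture, target): "point" ([x, y, z] in mm, in world coordinates, good to about 4 mm: the middle of the surface that is visible of it).
- trace(picture, target): "mask" (420x560 bool, what is visible of it).
The state is a dict: "time_s": time; "joints": joint angles; "dq": joint speeds; "tau": joint torques, N m; "eef_pos": TCP position; "ee_rot": TCP orientation; "force": force on the tool from outside, world axes, zero at the start; "wrist_torque": the same for the moment, N m; "grip_width": opening from 0.0 (shut) to 1.0 (fully open).
Only numpy, scipy, OpenCV 4.12 (cv2) and the standard library are available. Lean on these libraries where they do the work, as an engineer would, in place of code of your own. Each camera call takes 0.05 s, during which the arm holds its last target. There are 200 camera calls.

## Working session

There is one attempt and no reset: what is moved stays moved. The work goes in short steps, Python scripts to look and compute and a tool call to move; the robot and the scene stay as the last step left them, time stands still between calls to the robot, and variables do not carry over. Pictures are saved under pics/ and viewed, on a budget of 10 in all, crops included, one or two more only if the job needs it, and the job is handed in when it is done.

Besides the shell and the picture viewer there is one more tool, called after "Call:" as name(argument=value, ...) on one line, values as JSON. arm_command: Moves the arm, as the interface text tells. Its arguments: {"type":"object","properties":{"steps":{"type":"array"},"grip_force":{"type":"number"}},"required":["steps"]}

```bash
mkdir -p pics
cat > h.py <<'E'
import numpy as np, cv2
from rig import *
def cam(p):
    f=210/np.tan(np.radians(p["fov_y"])/2); return f,np.array(p["extrinsics"])
def ray(p,u,v):
    f,E=cam(p); d=np.array([(u-p["cx"])/f,(v-p["cy"])/f]); s=d.copy()
    for _ in range(20): s=d/(1+p["k1"]*(s@s))
    R=E[:3,:3]; return -R.T@E[:3,3], R.T@np.array([s[0],s[1],1])
def onz(p,u,v,z):
    o,d=ray(p,u,v); return o+d*(z-o[2])/d[2]
def proj(p,X):
    f,E=cam(p); c=E[:3,:3]@np.array(X)+E[:3,3]; s=c[:2]/c[2]; s=s*(1+p["k1"]*(s@s)); return s[0]*f+p["cx"],s[1]*f+p["cy"]
E
python3 - <<'E'
from h import *
s=sense(); print({k:np.round(s[k],3) for k in s})
ps={n:capture(n) for n in ["side","top"]}
cv2.imwrite("pics/a.png",np.vstack([ps["top"]["frame"],ps["side"]["frame"]])[:, :])
im=cv2.resize(np.hstack([ps["top"]["frame"],ps["side"]["frame"]]),None,fx=.71,fy=.71); cv2.imwrite("pics/a.png",im); cv2.imwrite("pics/top.png",ps["top"]["frame"])
for n in ["top","side"]:
  for t in "turntable red_mark peg_top index_plate dish tip_box red_bottle tall_vial rack_box white_bottle small_vial".split():
    print(n,t,[(np.round(r["point"]).tolist(),round(r["score"],2)) for r in search_frame(ps[n],t)])
E
```

```text
{'time_s': np.float64(0.0), 'joints': array([-1.473,  0.313,  1.498, -0.   ,  1.331, -0.223]), 'dq': array([ 0.   ,  0.   ,  0.   ,  0.001, -0.001, -0.001]), 'tau': array([ 1.0000e-03, -4.1226e+01, -2.5974e+01, -0.0000e+00,  4.0000e-03,
       -0.0000e+00]), 'eef_pos': array([ 165.512, -497.964,  230.724]), 'ee_rot': array([-0.001,  0.987,  0.16 ,  0.   ]), 'force': array([-0.436, -0.311,  0.371]), 'wrist_torque': array([ 0.014, -0.042, -0.028]), 'grip_width': np.float64(0.997)}
top turntable [([532.0, 23.0, 60.0], 0.74)]
top red_mark [([532.0, 33.0, 59.0], 0.8), ([432.0, -356.0, 48.0], 0.15)]
top peg_top [([531.0, 28.0, 57.0], 0.82), ([526.0, 25.0, 63.0], 0.66)]
top index_plate [([524.0, 23.0, 65.0], 0.79)]
top dish [([535.0, 31.0, 67.0], 0.72), ([449.0, -140.0, 8.0], 0.63), ([577.0, 203.0, 3.0], 0.56), ([429.0, -355.0, 50.0], 0.5)]
top tip_box [([595.0, 388.0, 77.0], 0.84)]
top red_bottle [([712.0, 251.0, 109.0], 0.65), ([535.0, 28.0, 63.0], 0.45)]
top tall_vial [([487.0, 374.0, 65.0], 0.4), ([595.0, 390.0, 78.0], 0.22), ([529.0, 33.0, 63.0], 0.18)]
top rack_box [([689.0, -357.0, 95.0], 0.68)]
top white_bottle [([544.0, -356.0, 96.0], 0.65)]
top small_vial [([431.0, -356.0, 49.0], 0.42)]
side turntable [([510.0, 27.0, 60.0], 0.65)]
side red_mark [([513.0, 38.0, 56.0], 0.53)]
side peg_top [([514.0, 32.0, 60.0], 0.68), ([583.0, 388.0, 73.0], 0.3)]
side index_plate [([514.0, 31.0, 63.0], 0.64)]
side dish [([531.0, 30.0, 69.0], 0.98), ([582.0, 202.0, 3.0], 0.75), ([470.0, -123.0, 6.0], 0.75)]
side tip_box [([585.0, 388.0, 72.0], 0.88)]
side red_bottle [([704.0, 261.0, 67.0], 0.56)]
side tall_vial [([482.0, 374.0, 57.0], 0.61), ([521.0, 40.0, 58.0], 0.38)]
side rack_box [([675.0, -338.0, 84.0], 0.91)]
side white_bottle [([520.0, 34.0, 62.0], 0.61)]
side small_vial []
```

View pics/a.png

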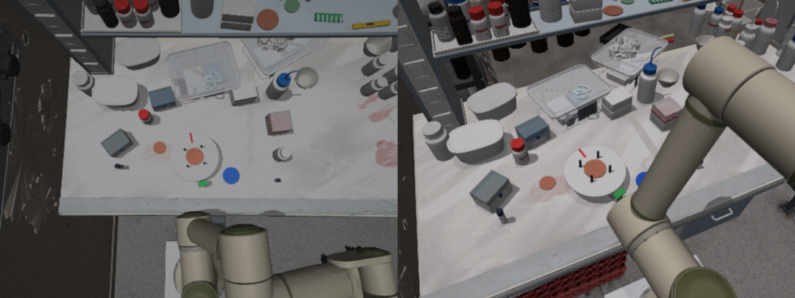

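View pics/top.png

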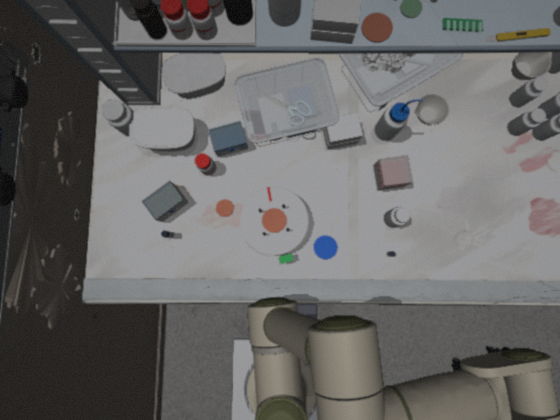

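The top view shows three dish-like discs: brown at (274,220) on the wheel between the pegs, a smaller brown one at (225,208), and a blue one at (325,247). The meant dish is the larger brown one on the wheel. The green plate is at (287,259) and the red mark at (269,194). I'll measure these and confirm them with one crop.

```bash
cat >> h.py <<'E'
def blobs(p,kind,z,C=None):
    hsv=cv2.cvtColor(p["frame"],cv2.COLOR_BGR2HSV); h,s,v=cv2.split(hsv)
    if kind=="green": m=(h>45)&(h<75)&(s>150)
    if kind=="red": m=((h<6)|(h>174))&(s>150)
    if kind=="brown": m=(h<16)&(s>90)
    n,l,st,c=cv2.connectedComponentsWithStats(m.astype(np.uint8))
    return [(c[i].round(1).tolist(),int(st[i,4]),onz(p,*c[i],z)[:2].round(1).tolist()) for i in range(1,n) if st[i,4]>=8]
E
python3 - <<'E'
from h import *
p=capture("top");q=capture("side")
for n,P in (("top",p),("side",q)):
  for k,z in (("green",60),("red",60),("brown",72)):
    print(n,k,[b for b in blobs(P,k,z) if abs(b[2][0]-530)<150 and abs(b[2][1]-30)<150])
  for r in trace(P,"turntable")[:1]:
    m=r["mask"].astype(np.uint8); c=max(cv2.findContours(m,0,2)[0],key=cv2.contourArea)
    print("tt",r["score"],m.sum(),cv2.fitEllipse(c))
a=cv2.resize(p["frame"][160:290,200:360],None,fx=4,fy=4,interpolation=2)
cv2.imwrite("pics/b.png",a)
E
```

```text
top green [([286.0, 258.1], 39, [413.8, -12.8])]
top red []
top brown [([269.0, 193.6], 27, [621.6, 43.2]), ([273.8, 220.0], 431, [535.4, 26.7])]
tt 0.65 3376 ((274.089599609375, 222.33140563964844), (66.39759826660156, 74.49503326416016), 167.4167022705078)
side green [([311.4, 272.3], 120, [409.3, -9.6])]
side red [([259.9, 215.5], 20, [619.8, 42.9])]
side brown [([259.6, 215.2], 36, [612.0, 46.2]), ([277.6, 237.1], 596, [528.3, 29.4])]
tt 0.93 4532 ((278.64776611328125, 243.35679626464844), (74.47245788574219, 89.4112319946289), 110.69778442382812)
```

View pics/b.png

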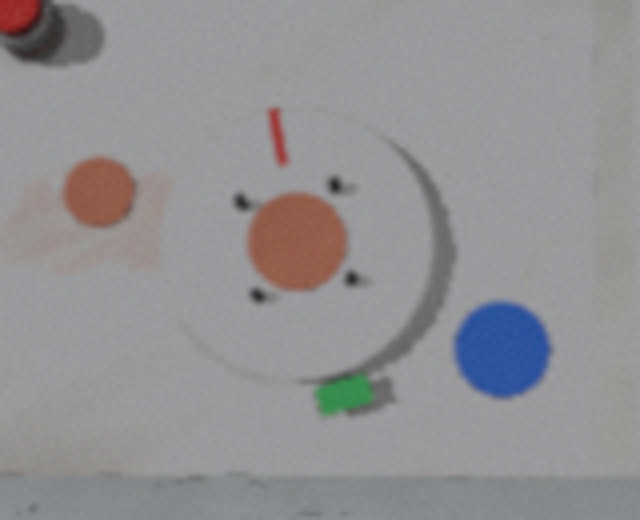

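The crop shows one brown dish at about (298,243), centred between four black pegs on the wheel and larger than the brown one at (100,192); blue excluded. Red mark runs from (273,108) to (284,165), green plate at (345,394).

Wheel centre comes out at about (532,28), plate direction at 198° and red mark at 9.5°. That gives disc ≈ 171° (3.0 rad). I'll move next to the peg at 234.5°, near (501,-16), with the fingers shut.

Call:
arm_command(steps=[0.5,0.84,0,0,0,0.5,0.84,0,0,0,0.5,0.84,0,0,0,0.5,0.84,0,0,0,0.5,0.84,0,0,0])

```text
time_s: 2.02
eef_pos: [291.1, -286.8, 231.5]
ee_rot: [0.0, 0.987, 0.16, 0.0]
force: [0.9, -0.3, 0.3]
grip_width: 0.005
```

Call:
arm_command(steps=[0.5,0.84,0,0,0,0.5,0.84,0,0,0,0.5,0.84,0,0,0,0.5,0.84,-0.4,0,0,0.5,0.84,-0.4,0,0])

```text
time_s: 2.65
eef_pos: [416.3, -76.8, 191.1]
ee_rot: [0.0, 0.987, 0.16, 0.001]
force: [0.5, -1.8, -0.4]
grip_width: -0.002
```

Call:
arm_command(steps=[0.45,0.83,-0.3,0,0,0.45,0.83,-0.3,0,0,0,0,-0.8,0,0,0,0,-0.8,0,0,0,0,0,0,0])

```text
time_s: 3.28
eef_pos: [459.2, 5.1, 79.7]
ee_rot: [-0.001, 0.987, 0.16, -0.002]
force: [1.4, -0.1, -0.6]
grip_width: 0.001
```

Call:
arm_command(steps=[0,0,-0.32,0,0,0,0,0,0,0])

```text
time_s: 3.52
eef_pos: [460.9, 4.5, 66.2]
ee_rot: [0.0, 0.987, 0.16, 0.0]
force: [-0.1, 0.3, -0.3]
grip_width: 0.001
```

Call:
arm_command(steps=[0,0,-0.1,0,0,0,0,0,0,0])

```text
time_s: 3.78
eef_pos: [460.8, 4.7, 60.8]
ee_rot: [0.0, 0.987, 0.16, 0.0]
force: [0.2, -0.6, -0.4]
grip_width: 0.001
```

Call:
arm_command(steps=[0,0,-0.04,0,0,0,0,0,0,0])

```text
time_s: 4.03
eef_pos: [461.0, 4.3, 59.9]
ee_rot: [0.001, 0.987, 0.16, 0.001]
force: [-6.2, -1.8, 17.7]
grip_width: 0.005
```

Run:
```python
from h import *
ps=[capture(n) for n in ("top","side")]
for p in ps:
  for k in ("green","red","brown"): print(k,[b for b in blobs(p,k,60) if abs(b[2][0]-530)<150 and abs(b[2][1]-30)<150])
w=capture("wrist")
cv2.imwrite("pics/c.png",np.hstack([cv2.resize(p["frame"][150:310,180:380],None,fx=2,fy=2) for p in ps]))
```

```text
green []
red []
brown [([268.9, 193.4], 30, [624.4, 43.9]), ([275.1, 216.0], 248, [549.8, 23.1])]
green [([311.5, 272.3], 113, [409.2, -9.7])]
red []
brown []
```

View pics/c.png

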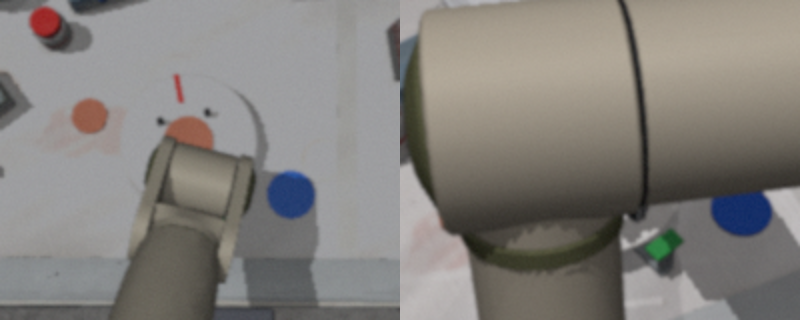

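The finger touches the wheel top at z = 60 and presses with 18 N when commanded about 1 mm below. The top view still shows the far half of the wheel with the red mark at (180,88) in the crop. In the side view the wrist covers all but the plate. Next I lift to z = 80 and flick.

Call:
arm_command(steps=[0,0,0.42,0,0,0,0,0,0,0])

```text
time_s: 4.42
eef_pos: [461.4, 4.6, 80.4]
ee_rot: [0.001, 0.987, 0.16, 0.001]
force: [0.3, 0.0, -0.5]
grip_width: -0.001
```

Call:
arm_command(steps=[0.32,-0.23,0,0,0,0.32,-0.23,0,0,0,0.32,-0.23,0,0,0,0.32,-0.25,0.1,0,0,0.3,-0.5,0.7,0,0])

```text
time_s: 5.05
eef_pos: [538.7, -66.9, 117.3]
ee_rot: [-0.001, 0.987, 0.16, -0.002]
force: [1.0, 0.1, 1.1]
grip_width: -0.002
```

Call:
arm_command(steps=[0.1,-0.5,0.7,0,0,0,-0.5,0.3,0,0])

```text
time_s: 5.3
eef_pos: [545.2, -118.2, 170.4]
ee_rot: [0.001, 0.987, 0.16, 0.001]
force: [0.8, 0.1, -0.5]
grip_width: -0.002
```

```bash
cat >> h.py <<'E'
def track(n=4,C=(532,28)):
    T=[];A=[]
    for _ in range(n):
        t=sense()["time_s"]; p=capture("top")
        b=[x for x in blobs(p,"brown",60) if 70<np.hypot(x[2][0]-C[0],x[2][1]-C[1])<105 and 8<x[1]<60]
        if b:
            T.append(t);A.append(np.degrees(np.arctan2(b[0][2][1]-C[1],b[0][2][0]-C[0])))
        print(round(float(t),3),b)
    if len(T)>1:
        A=np.degrees(np.unwrap(np.radians(A))); k=np.polyfit(np.array(T)-T[-1],A,1)
        print("ang",A.round(1),"rate",k[0].round(1),"now t",sense()["time_s"],"to plate",(198-k[1])%360)
    return p
E
python3 - <<'E'
from h import *
p=track(5)
cv2.imwrite("pics/d.png",cv2.resize(p["frame"][150:310,180:380],None,fx=3,fy=3))
E
```

```text
5.3 [([258.1, 242.0], 28, [465.1, 77.6])]
5.35 [([262.0, 244.3], 25, [457.7, 64.7])]
5.4 [([266.1, 246.4], 26, [451.0, 51.5])]
5.45 [([270.6, 246.9], 27, [449.3, 36.9])]
5.5 [([275.2, 247.4], 29, [447.8, 21.9])]
ang [143.4 153.7 163.8 173.9 184.1] rate 203.1 now t 5.55 to plate 13.895830392280544
```

View pics/d.png

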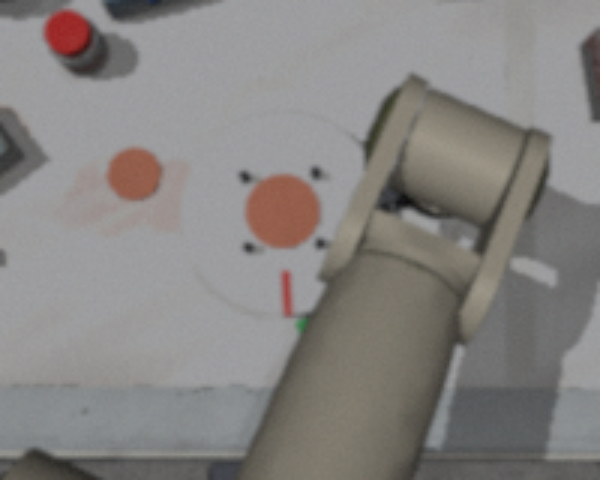

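The finger is clear and the wheel spins at 203°/s. The red mark, at (287,292), is approaching the plate at (302,325). I'll take up a hovering brake position over the bare ring on the right and let the wheel slow down.

Call:
arm_command(steps=[0,0.4,-0.5,0,0,0,0.4,-0.5,0,0,0,0.4,-0.5,0,0,0,0,-0.5,0,0,0,0,0,0,0])

```text
time_s: 6.18
eef_pos: [543.1, -55.8, 67.2]
ee_rot: [-0.001, 0.987, 0.16, -0.002]
force: [0.8, -0.1, 0.5]
grip_width: 0.0
```

Call:
arm_command(steps=[0,0,0,0,0,0,0,0,0,0,0,0,0,0,0,0,0,0,0,0,0,0,0,0,0])

```text
time_s: 6.8
eef_pos: [544.5, -57.3, 69.4]
ee_rot: [0.0, 0.987, 0.16, 0.0]
force: [1.1, 0.4, -0.7]
grip_width: 0.005
```

Run:
```python
from h import *
track(6)
```

```text
6.8 [([253.6, 202.5], 26, [593.8, 94.0])]
6.85 [([251.1, 205.2], 27, [584.9, 102.0])]
6.9 [([249.4, 208.7], 30, [573.5, 107.4])]
6.95 [([247.9, 212.0], 27, [562.6, 112.3])]
7.0 [([246.9, 215.4], 28, [551.3, 115.1])]
7.05 [([246.8, 219.1], 32, [539.3, 115.2])]
ang [46.9 54.4 62.4 70.  77.5 85.2] rate 153.4 now t 7.1 to plate 112.73818286852642
```

Call:
arm_command(steps=[0,0,-0.12,0,0,0,0,0,0,0,0,0,0,0,0])

```text
time_s: 7.48
eef_pos: [544.5, -57.2, 63.2]
ee_rot: [-0.0, 0.987, 0.16, -0.0]
force: [0.2, -0.8, -0.2]
grip_width: 0.003
```

Run:
```python
from h import *
track(3)
print(sense()["eef_pos"],sense()["force"])
```

```text
7.475 [([260.6, 243.5], 25, [460.1, 69.2])]
7.525 [([263.6, 245.1], 29, [455.0, 59.5])]
7.575 [([266.6, 247.3], 18, [448.0, 50.0])]
ang [150.2 157.8 165.3] rate 151.4 now t 7.625 to plate 32.67775405134671
[544.59134418 -57.24319289  63.36280791] [-0.79651717  0.74269538 -0.21931015]
```

Call:
arm_command(steps=[0,0,-0.06,0,0,0,0,-0.04,0,0,0,0,0,0,0,0,0,0,0,0])

```text
time_s: 8.12
eef_pos: [545.8, -57.3, 60.0]
ee_rot: [0.001, 0.987, 0.16, 0.002]
force: [0.4, 2.1, 12.8]
grip_width: -0.005
```

Run:
```python
from h import *
p=track(3)
print(sense()["eef_pos"],sense()["force"], blobs(p,"green",60))
cv2.imwrite("pics/e.png",cv2.resize(p["frame"][150:310,180:380],None,fx=3,fy=3))
```

```text
8.125 []
8.175 []
8.225 []
[545.77263962 -57.25967262  59.95435299] [-0.18829699  2.04339703 13.34409377] [([451.0, 23.5], 8, [1220.6, -581.0])]
```

View pics/e.png

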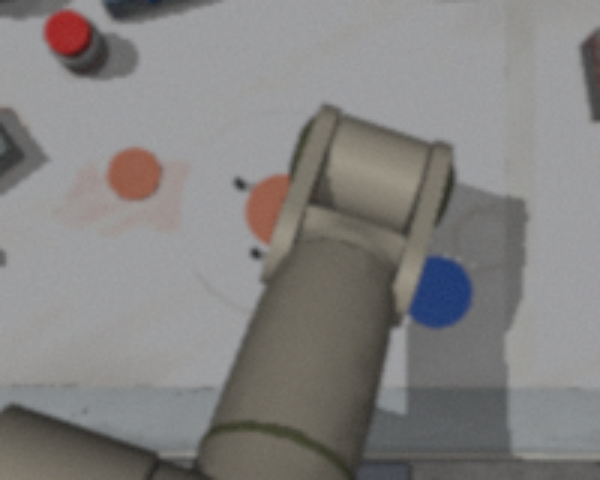

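The wheel is held at 13 N. The arm hides the mark and plate in the top view, but two pegs show at (239,184) and (257,255). I'll work out the angle from the pegs and check the side view.

Run:
```python
from h import *
p=capture("top");q=capture("side")
C=np.array([532,28])
for u,v in ((180+239/3,150+184/3),(180+257/3,150+255/3)):
    d=onz(p,u,v,96)[:2]-C; a=np.degrees(np.arctan2(d[1],d[0]))%90; print(d,a, "red rel plate",(a+45-198+45)%90-45)
for n in ("green","red","brown"): print(n,[b for b in blobs(q,n,60) if abs(b[2][0]-500)<150 and abs(b[2][1]-30)<150])
cv2.imwrite("pics/f.png",cv2.resize(q["frame"][190:310,220:380],None,fx=3,fy=3))
```

```text
[28.75015629 43.28650442] 56.40856707087471 red rel plate -6.59143292912529
[-46.21324766  23.47356125] 63.07215893073098 red rel plate 0.07215893073097845
green [([311.6, 272.3], 118, [409.2, -10.0])]
red [([299.0, 261.6], 27, [448.4, 5.7])]
brown [([299.2, 261.8], 58, [447.7, 5.4])]
```

View pics/f.png

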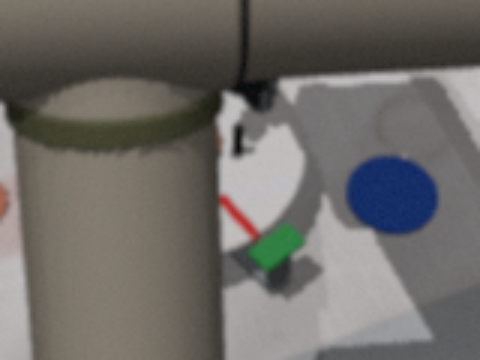

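The side view shows the red bar from (222,200) to (257,236), pointing at the green plate (centre (277,246)). It is a few mm off centre, inside the ±22 mm. The wheel has been held for over 0.3 s, so I lift straight up and move clear.

Call:
arm_command(steps=[0,0,0.1,0,0,0,0,0.5,0,0,0,0,1,0,0,0,-0.7,0.6,0,0,0,-0.9,0,0,0])

```text
time_s: 9.0
eef_pos: [545.4, -138.0, 170.8]
ee_rot: [0.001, 0.987, 0.161, 0.002]
force: [0.6, 0.3, -0.0]
grip_width: -0.002
```

Call:
arm_command(steps=[0,-0.9,0,0,0,0,-0.9,0,0,0,0,0,0,0,0])

```text
time_s: 9.38
eef_pos: [544.0, -229.7, 167.7]
ee_rot: [-0.0, 0.987, 0.158, -0.0]
force: [0.1, -0.1, 0.2]
grip_width: 0.004
```

Run:
```python
from h import *
track(3); 
for n in ("top","side"):
  p=capture(n); print(n,[(k,b) for k in ("green","red","brown") for b in blobs(p,k,60) if abs(b[2][0]-500)<150 and abs(b[2][1]-30)<150])
  if n=="top": cv2.imwrite("pics/g.png",cv2.resize(p["frame"][150:310,180:380],None,fx=3,fy=3))
print(sense()["eef_pos"],sense()["force"])
```

```text
9.375 [([277.5, 247.5], 31, [447.4, 14.7])]
9.425 [([277.5, 247.4], 33, [447.8, 14.8])]
9.475 [([277.4, 247.6], 33, [447.2, 15.1])]
ang [-171.1 -171.1 -171.4] rate -2.8 now t 9.525 to plate 9.311096288686713
top [('green', ([285.7, 257.9], 47, [414.4, -11.9])), ('brown', ([273.8, 220.0], 432, [536.6, 27.1])), ('brown', ([277.4, 247.6], 32, [447.2, 15.0]))]
side []
[ 544.66164819 -226.05868687  168.34669574] [0.10335905 0.25141801 0.23352768]
```

View pics/g.png

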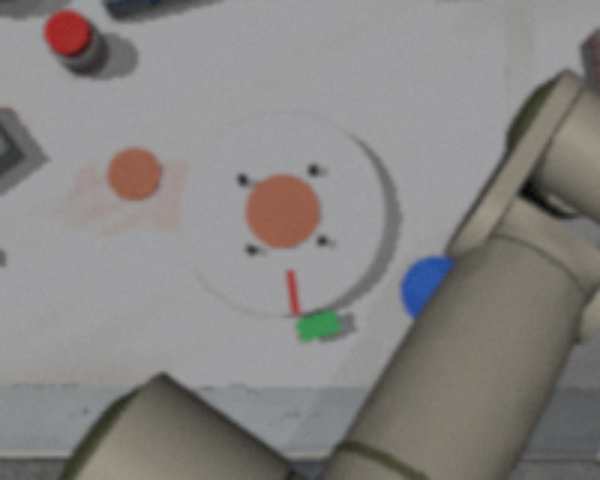

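The mark now sits near the plate's left edge, outer end at (297,315) against a plate spanning x = 297–341. The wheel turned back a few degrees on release. I'll check for drift and compute the offset precisely.

Run:
```python
from h import *
from scipy.optimize import least_squares
p=track(6)
P=np.array([[621.6,43.2],[465.1,77.6],[457.7,64.7],[451,51.5],[449.3,36.9],[447.8,21.9],[593.8,94],[584.9,102],[573.5,107.4],[562.6,112.3],[551.3,115.1],[539.3,115.2],[460.1,69.2],[455,59.5],[448,50]])
r=least_squares(lambda c:np.hypot(*(P-c[:2]).T)-87.5,[532,28],loss="soft_l1"); print(r.x,np.abs(r.fun).mean()); C=r.x[:2]
g=np.array([b[2] for b in blobs(p,"green",60) if abs(b[2][0]-414)<20][0])-C
m=np.array([b[2] for b in blobs(p,"brown",60) if abs(b[2][0]-447)<15][0])-C
ang=lambda v:np.degrees(np.arctan2(v[1],v[0]))%360
d=ang(m)-ang(g); print(np.hypot(*g),np.hypot(*m),ang(g),ang(m),d,"offset mm",108*np.sin(np.radians(d)))
```

```text
9.625 [([277.2, 247.2], 32, [448.4, 15.5])]
9.675 [([277.3, 247.5], 31, [447.4, 15.4])]
9.725 [([277.2, 247.4], 31, [447.9, 15.5])]
9.775 [([277.2, 247.2], 28, [448.4, 15.7])]
9.825 [([277.3, 247.5], 31, [447.4, 15.4])]
9.875 [([277.2, 247.5], 31, [447.5, 15.5])]
ang [-171.5 -171.5 -171.5 -171.6 -171.5 -171.6] rate -0.3 now t 9.925 to plate 9.59042307973641
[536.20920453  28.27302995] 0.8320081752614689
128.4520155670389 89.62406631570673 198.3658167587668 188.1935701415445 -10.1722466172223 offset mm -19.073662608068013
```

The wheel stands still, but 19 mm off centre is too close to the 22 mm limit. I'll press lightly again and drag the wheel about 10° further round.

Call:
arm_command(steps=[-0.16,0.85,0,0,0,0,0.85,0,0,0,0,0.85,-0.3,0,0,0,0.85,-0.4,0,0,0,0,-0.7,0,0])

```text
time_s: 10.55
eef_pos: [537.0, -54.8, 98.6]
ee_rot: [0.0, 0.987, 0.161, 0.001]
force: [0.3, -1.2, 0.0]
grip_width: 0.002
```

Call:
arm_command(steps=[0,0,-0.6,0,0,0,0,0,0,0,0,0,0,0,0])

```text
time_s: 10.92
eef_pos: [537.2, -57.5, 69.5]
ee_rot: [0.0, 0.987, 0.16, 0.001]
force: [0.3, -0.3, 0.2]
grip_width: -0.004
```

Call:
arm_command(steps=[0,0,-0.16,0,0,0,0,-0.04,0,0,0,0,0,0,0])

```text
time_s: 11.3
eef_pos: [537.8, -57.5, 60.0]
ee_rot: [0.001, 0.987, 0.16, 0.002]
force: [-0.3, 1.6, 10.1]
grip_width: -0.002
```

Call:
arm_command(steps=[0.08,0,0,0,0,0.08,0,0,0,0,0.08,0,0,0,0,0.06,0,0,0,0,0,0,0,0,0])

```text
time_s: 11.92
eef_pos: [552.7, -57.1, 60.0]
ee_rot: [0.0, 0.987, 0.16, 0.002]
force: [-0.6, 2.3, 10.9]
grip_width: -0.001
```

```bash
cat >> h.py <<'E'
def sidech():
    q=capture("side"); C=np.array([532,28])
    for n in ("green","red"): 
        for b in blobs(q,n,60):
            if abs(b[2][0]-450)<80 and abs(b[2][1])<60:
                d=np.array(b[2])-C; print(n,b,np.degrees(np.arctan2(*d[::-1]))%360)
    return q
E
python3 - <<'E'
from h import *
for _ in range(3): sidech()
print(sense()["eef_pos"],sense()["force"])
E
```

```text
green ([311.5, 272.3], 118, [409.3, -9.8]) 197.12241485713292
red ([300.7, 260.2], 23, [450.5, 0.0]) 198.96058342937962
green ([311.7, 272.2], 116, [409.3, -10.2]) 197.29285100205556
red ([300.5, 260.0], 22, [451.2, 0.4]) 198.85935424228347
green ([311.7, 272.3], 118, [409.2, -10.2]) 197.27960767159578
red ([300.5, 260.0], 22, [451.2, 0.4]) 198.85935424228347
[552.61862725 -57.08724997  60.00100708] [-0.18458563  2.0687432  10.75588411]
```

Call:
arm_command(steps=[0,0,0.02,0,0,0,0,0.02,0,0,0,0,0.3,0,0,0,0,1,0,0,0,-0.6,0.8,0,0])

```text
time_s: 12.7
eef_pos: [551.7, -86.5, 168.0]
ee_rot: [0.0, 0.987, 0.161, 0.001]
force: [1.0, -0.4, 0.4]
grip_width: 0.001
```

Call:
arm_command(steps=[0,-0.9,0,0,0,0,-0.9,0,0,0,0,-0.9,0,0,0,0,0,0,0,0,0,0,0,0,0])

```text
time_s: 13.32
eef_pos: [551.5, -221.7, 165.8]
ee_rot: [-0.0, 0.987, 0.16, 0.0]
force: [-0.0, 0.1, 0.3]
grip_width: 0.003
```

Run:
```python
from h import *
C=np.array([536.2,28.3]); p=track(6,C)
g=np.array([b[2] for b in blobs(p,"green",60) if abs(b[2][0]-414)<20][0])-C
m=np.array([b[2] for b in blobs(p,"brown",60) if abs(b[2][0]-447)<20 and b[1]<60][0])-C
ang=lambda v:np.degrees(np.arctan2(v[1],v[0]))%360
d=ang(m)-ang(g); print(ang(g),ang(m),d,"offset mm",108*np.sin(np.radians(d)))
print(sense()["eef_pos"],sense()["force"])
cv2.imwrite("pics/h.png",cv2.resize(p["frame"][150:310,180:380],None,fx=3,fy=3))
```

```text
13.325 [([281.2, 246.4], 29, [451.2, 2.8])]
13.375 [([281.1, 246.2], 30, [451.8, 2.9])]
13.425 [([281.1, 246.3], 29, [451.5, 2.9])]
13.475 [([281.1, 246.0], 28, [452.3, 3.1])]
13.525 [([281.1, 246.1], 29, [452.0, 3.0])]
13.575 [([281.1, 246.0], 27, [452.4, 3.1])]
ang [-163.3 -163.3 -163.3 -163.3 -163.3 -163.3] rate 0.1 now t 13.625 to plate 1.2700222203988005
198.16727931442455 196.73687280532175 -1.430406509102795 offset mm -2.6959726765063907
[ 551.67847038 -221.51234344  165.44822848] [-0.73354415  0.04072322 -0.92691345]
```

View pics/h.png

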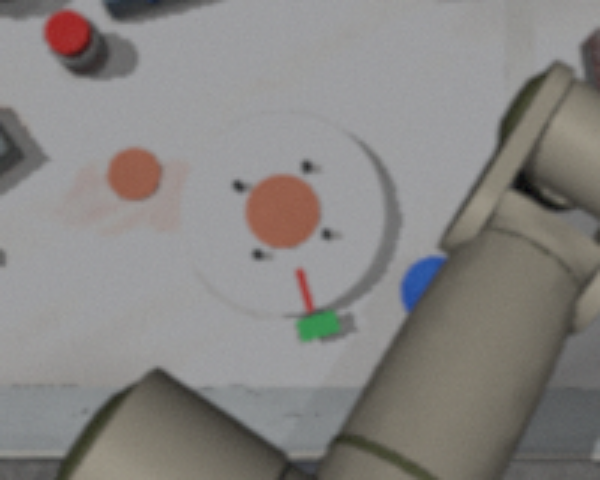

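The red mark ends at (312,312), in front of the plate at (319,326). The wheel stands still about 3 mm off centre, the dish is centred and the arm is clear, so I'm handing it in.

```bash
python3 -c "
from rig import *
print(finish_job())"
```

```text
the job is handed in; nothing more can be done
None
```

The job is handed in at about 13.6 s. The wheel stands still with the red mark about 3 mm off the plate's middle (limit 22 mm).

- **Flick:** I pushed a peg with the shut fingers and the wheel spun at 203°/s (3.5 rad/s). The red mark ran past the plate with nothing touching the wheel.
- **Brake:** On the next pass I stopped it by pressing its top with about 13 N. The side camera put the mark a few mm off the plate's middle.
- **Correction:** When I lifted the finger, the wheel sprang back a few degrees, leaving the mark about 19 mm off. I pressed again lightly (about 11 N), dragged the wheel about 10° and lifted slowly.

**Last checks:** Six top-view pictures in a row showed no movement. The dish was still centred between its pegs, and the arm was raised and clear of everything. I saw no other item disturbed in those views, but I did not measure their positions again.

**Disagreements:** While the wheel was first held, the two visible pegs put the mark at -7° and 0° from the plate. The side and top cameras differed by 2–3° on its angle. All of these were inside the ±11.5° window.

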